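Close a candle mould press for pouring

ROBOT

A 6-joint arm with a two-finger parallel gripper is mounted at the origin on the work surface. World frame = base frame: x ahead of the robot, y to its left, z up, the work surface at z = 0. Lengths are in m, angles in rad, forces in N, time in s.
With the tool pointing down it reaches from about 0.35 to 0.775 m from the base axis. Payload 5.5 kg.
Tool frame: the origin (TCP) lies at the very end of the fingers, on their centre line; the grasp point (between the pads) lies 19 mm behind it (env.grasp_offset is the distance from the TCP to the grasp point, in m); z points along the fingers, x is the direction in which the jaws open and shut, and the axes are right-handed (so a half turn about z gives the same grasp; the last joint's range is limited). The gripper opens to 85 mm and grips with 20 to 120 N. Pads are 22 mm wide; open, the fingers measure 114 mm over their backs; the gripper's body (76 mm by 85 mm) begins 54 mm behind the grasp point. The pads swing forward as they close: fully open they stand 13 mm farther back than shut.
Start: joints at [-1.315, 0.313, 0.046, 1.304, 0, 1.431], TCP at [0.222, -0.531, 0.231] pointing down, gripper open.
Joint ranges: [-2.76, 2.76], [-0.86, 1.69], [-1.03, 1.26], [-2.2, 2.34], [-1.47, 1.5], [-3.14, 3.14]. Speed limits (rad/s): [2.57, 2.57, 3.14, 3.14, 3.14, 3.14].

INTERFACE

Orientations are given as a unit quaternion [w, x, y, z].
In Python, from workcell import status, viewer, env gives the robot as it stands.
- The arm moves only by the tool carry_out, never from a script. Its argument "plan" is a list of rows, each an object of numbers: "x", "y", "z": the shift along the tool's x, y, z in m; "ax", "ay", "az": the turn, a rotation vector about the tool's x, y, z in rad; "hand": the opening, from 0 (shut) to 1 (fully open). In form: [{"x": .., "y": .., "z": .., "ax": .., "ay": .., "az": .., "hand": ..}, ...]. A call has 1 to 12 rows; each row is the pose to reach, as a shift and turn from the pose measured when the call began, along the tool's axes at that moment; what a row does not reach only later rows make up. A row lasts 1/12 s, in which the tool goes at most 41.7 mm and 7.16 degrees, less where a joint would pass 70% of its speed; a pose out of reach is approached as far as the arm can. A call with a gripper value outside its range is refused whole. The fingers move at their own pace and stop on an object; "squeeze" is the grip in N (left out, the last holds). Time passes only in rows, so rows that repeat a pose let the fingers close. It gives the time, the measured TCP pose, the force and the opening at its end, in the units of the state.
- status.get_state(): the state, without advancing time (a new reading comes with each control period).
- viewer.read_camera(name): name is "scene" or "top" or "wrist"; returns the picture (420x560x3 uint8, red, green, blue); there is no depth.
- viewer.camera_model(name): a dict with "vfov" (degrees; the focal length in pixels is half the picture's height over the tangent of half this angle, whatever the lens; pixels are square), "cx", "cy" (the principal point, pixels), "T" (4x4, takes a point from camera to world coordinates). Camera axes: x right, y down, z forward; pixel columns grow to the right and rows downward; lengths in m; the calibration is good to about 2 mm. A picture is of the moment at which its call begins: read the wrist's pose just before it. camera_model takes no time and is no camera call; for the wrist camera it gives the pose at the moment of the call.
- env.hand_in(): hands the job in, once; it reports no verdict.
The state is a dict: "clock": time; "joint_pos": joint angles; "qvel": joint speeds; "tau": joint torques, N m; "tcp_pos": TCP position; "orientation": TCP orientation; "wrist_force": force on the tool from outside, world axes, zero at the start; "ft_torque": the same for the moment, N m; "finger_gap": finger opening in m.
Only numpy, scipy, OpenCV 4.12 (cv2) and the standard library are available. Lean on these libraries where they do the work, as an engineer would, in place of code of your own. Each camera call takes 0.05 s, during which the arm holds its last target.

TASK

Get the candle mould ready for pouring: turn the red clamp knob clockwise until it clicks past its detent once and the green pin pops up, and leave it there. Then turn the orange lid screw clockwise until it bottoms firmly on the mould's lid, back it off a quarter turn, and let go, without disturbing the other things on the bench.

Things in the scene. Friction and masses are not known exactly. Their poses are not given: they have to be found in the camera images.
- press: The mould press, fixed to the bench: aluminium base plate 190 x 320 x 20 mm (x, y, z), grey clamp housing (100 mm square) on its -y half, grey bridge (168 mm along x) over the mould on its +y half, both 100 mm high. Origin under the plate's centre, on the bench; z up. Vertical knob axes at x = 0: y = -85 mm (red clamp knob) and y = +85 mm (orange lid screw).
- clamp_knob: Red clamp knob: skirt disc 90 mm across, 12 mm thick, carrying an upright grip bar 84 mm long, 16 mm thick, 37 mm tall; bar top 151 mm above the bench. Origin on its axis, under the skirt; x along the bar and turning with it, z up. Turns clockwise from above, about 0.04 N m when free. It needs more turning than one wrist turn may give.
- clamp_grip (a point): On the red knob's axis, 138 mm above the bench, a good height to grip; x along the bar. Clockwise 0.7 to 2.3 rad on from the start (hidden, differs each time) the knob meets a detent of 0.15 to 0.25 N m, climbs for about 0.25 rad, then snaps into a holding notch. A second, stiffer ridge is 0.85 rad past the first: forced over it, the knob runs free and the pin drops; it can be turned back.
- screw_knob: Orange lid screw knob, same shape and sizes as the red one. Origin on its axis, under the skirt; x along the bar and turning with it. Right-hand thread, 16 mm a turn: clockwise from above moves knob and foot down. About 0.05 N m when free; 0.5 to 2 rad clockwise of its start the foot bottoms on the lid (torque then rises some 2 N m per rad). It stays where it is left.
- screw_grip (a point): On the orange screw's axis, a good height to grip: 36 mm above the underside of its skirt, 13 mm below the bar's top, 143 to 148 mm above the bench at the start. The x axis lies along the bar and turns with it; z up.
- spindle: The lid screw's heavy steel spindle, which carries the orange knob and at its lower end, under the bridge, a round steel foot of 32 mm diameter. Does not turn in this reading, only rises and sinks. Origin at the centre of the foot's underside.
- foot (a point): Centre of the underside of the lid screw's foot; z up.
- mould: The split aluminium candle mould, 84 mm diameter, with a pale round lid 88 mm across, fixed in the press under the bridge. Origin on its axis, 56 mm below the lid's upper face. Its height differs by up to 2 mm from time to time.
- lid_top (a point): Centre of the upper face of the mould's lid; z up.
- tellpin (a joint): The green tell-tale pin of 12 mm diameter, upright in the clamp housing's top 70 mm from the red knob's axis on the press's +x side. Value is its rise in m: about 0 (nearly flush) while the clamp runs free, sinks to about -0.007 as the knob climbs the detent, springs up to about +0.012 when the knob has clicked into its notch.
- bottle: Clear water bottle with a blue cap, 76 mm diameter, 210 mm tall, standing; bystander. Origin under its centre.
- candle: Pale pillar candle with a green foot, 85 mm diameter, 95 mm tall; bystander. Origin under its centre.
- jar: Glass jar with a metal lid, 80 mm diameter, 120 mm tall; bystander. Origin under its centre.
- dispenser: Orange tape dispenser with a black roll, 60 x 120 x 70 mm; bystander. Origin under its centre.

How it is judged:
By the outcome, as a careful person would: the job done as asked, in the order asked, and still so for the second after the job is handed in, with the robot touching nothing.
It also fails if it takes over 72 s, if anything falls off the work surface, if the arm or the gripper's body presses on something with over 40 N, if the wrist force passes 120 N, or if a joint passes its speed limit or range.

## Working session

There is one attempt and no reset: what is moved stays moved. The work goes in short steps, Python scripts to look and compute and a tool call to move; the robot and the scene stay as the last step left them, time stands still between calls to the robot, and variables do not carry over. Pictures are saved under pics/ and viewed, and the job is handed in when it is done.

Besides the shell and the picture viewer there is one more tool, called by a JSON object that holds its "op" and its "data". carry_out: Moves the arm, as the interface text tells. Its arguments: {"type":"object","properties":{"plan":{"type":"array"},"squeeze":{"type":"number"}},"required":["plan"]}

```bash
mkdir -p pics; ls; python3 - <<'E'
from workcell import status, viewer, env
import cv2, numpy as np
print(status.get_state()); print(env.grasp_offset)
for n in ["scene","top","wrist"]:
    m=viewer.camera_model(n); print(n,m["vfov"],m["cx"],m["cy"],np.round(m["T"],4).tolist(), [k for k in m])
    im=viewer.read_camera(n); cv2.imwrite(f"pics/{n}0.png",im[:,:,::-1])
E
```

```text
pics
{'clock': 0.0, 'joint_pos': array([-1.31462750e+00,  3.14013414e-01,  4.49761542e-02,  1.30363283e+00,
       -1.23828958e-05,  1.43116413e+00]), 'qvel': array([-0.0003832 , -0.00087624, -0.00037886, -0.00073457, -0.0014939 ,
       -0.0004942 ]), 'tau': array([-1.35229609e-03, -4.80623925e+01,  2.98533386e+01,  1.92734582e-02,
       -2.63910442e-04,  8.74941719e-06]), 'tcp_pos': array([ 0.22152541, -0.53004281,  0.23040034]), 'orientation': array([-6.18145767e-04,  8.32329925e-01, -5.54279730e-01, -7.04045863e-04]), 'wrist_force': array([ 0.14491282, -0.18812488, -0.21790686]), 'ft_torque': array([ 0.07370362, -0.01751587,  0.01526686]), 'finger_gap': 0.08531299523297646}
0.0187
scene 48.848193718014656 277.08330618758833 216.9537182532935 [[0.7217, 0.3696, -0.5853, 1.24], [0.6921, -0.3767, 0.6157, -0.8244], [0.0071, -0.8494, -0.5276, 0.7758], [0.0, 0.0, 0.0, 1.0]] ['vfov', 'cx', 'cy', 'T']
top 42.35234119258917 278.289069879278 198.05602429337603 [[0.0494, -0.9707, 0.2351, 0.113], [-0.9988, -0.0476, 0.0132, -0.0596], [-0.0016, -0.2354, -0.9719, 1.8399], [0.0, 0.0, 0.0, 1.0]] ['vfov', 'cx', 'cy', 'T']
wrist 67.85600921514865 276.2687339299664 204.57051861081413 [[0.3848, -0.8899, -0.2451, 0.2825], [-0.923, -0.3715, -0.1005, -0.5034], [-0.0016, 0.2649, -0.9643, 0.3736], [0.0, 0.0, 0.0, 1.0]] ['vfov', 'cx', 'cy', 'T']
```

View pics/scene0.png

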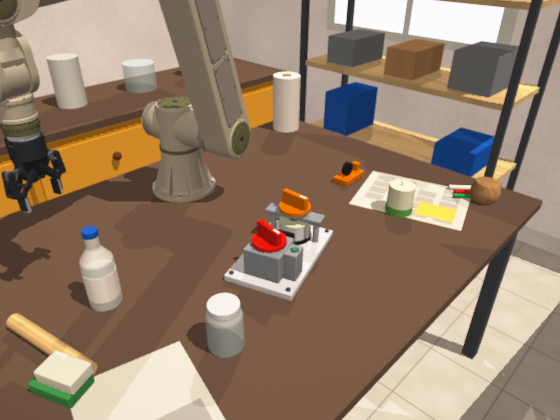

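View pics/top0.png

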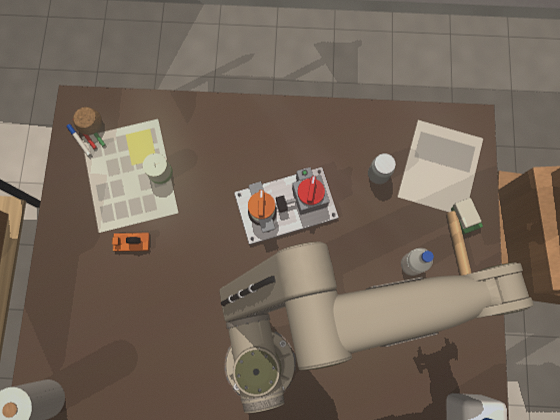

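View pics/wrist0.png

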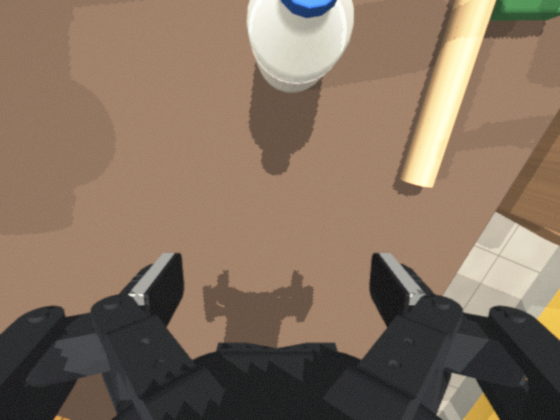

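The pictures show the press near the middle of the bench: in the top view, the orange knob is at about (262,207) and the red at about (311,191). The jar is at (382,168), about 70 px from the red knob. I'll enlarge the crops and measure.

```bash
cat > h.py <<'E'
import numpy as np, cv2
from workcell import status, viewer, env
def ray(m,uv):
    f=210/np.tan(np.radians(m["vfov"])/2)
    T=np.array(m["T"]); d=np.array([(uv[0]-m["cx"])/f,(uv[1]-m["cy"])/f,1.])
    return T[:3,3],T[:3,:3]@d
def onz(m,uv,z):
    o,d=ray(m,uv); return o+d*(z-o[2])/d[2]
def proj(m,p):
    f=210/np.tan(np.radians(m["vfov"])/2)
    T=np.array(m["T"]); c=T[:3,:3].T@(np.array(p)-T[:3,3]); return np.array([m["cx"]+f*c[0]/c[2],m["cy"]+f*c[1]/c[2]])
def masks(im):
    h=cv2.cvtColor(im,cv2.COLOR_RGB2HSV); H,S,V=h[...,0],h[...,1],h[...,2]
    red=((H<4)|(H>174))&(S>150)&(V>90); org=(H>=6)&(H<16)&(S>180)&(V>130)
    return red.astype(np.uint8),org.astype(np.uint8)
E
python3 - <<'E'
from h import *
for n,(x0,y0,x1,y1) in {"top":(225,155,350,250),"scene":(220,180,340,300)}.items():
    im=cv2.imread(f"pics/{n}0.png"); c=im[y0:y1,x0:x1]
    cv2.imwrite(f"pics/{n}0c.png",cv2.resize(c,None,fx=5,fy=5,interpolation=cv2.INTER_CUBIC))
    r,o=masks(im[:,:,::-1].copy())
    m=viewer.camera_model(n)
    for nm,k in (("red",r),("org",o)):
        k[:y0]=0;k[y1:]=0;k[:,:x0]=0;k[:,x1:]=0
        c,_=cv2.findContours(k,0,2); c=max(c,key=cv2.contourArea)
        print(n,nm,cv2.fitEllipse(cv2.convexHull(c)),cv2.boundingRect(c),cv2.contourArea(c))
        e=cv2.fitEllipse(cv2.convexHull(c))[0]
        print(onz(m,e,.115))
E
```

```text
top red ((310.7047119140625, 190.76272583007812), (25.996347427368164, 27.331619262695312), 9.97139835357666) (298, 177, 26, 27) 483.0
[ 0.55997759 -0.1412656   0.115     ]
top org ((256.4815368652344, 203.3211212158203), (16.25473403930664, 21.044193267822266), 24.765729904174805) (248, 195, 6, 13) 1.0
[0.50897628 0.03412673 0.115     ]
scene red ((266.55316162109375, 235.99229431152344), (31.272415161132812, 39.68241500854492), 116.96002960205078) (251, 219, 36, 34) 725.0
[ 0.55131949 -0.13811501  0.115     ]
scene org ((292.8179016113281, 202.70790100097656), (26.208656311035156, 35.67306900024414), 115.35440063476562) (279, 188, 32, 29) 548.0
[0.48573982 0.03371678 0.115     ]
```

View pics/top0c.png

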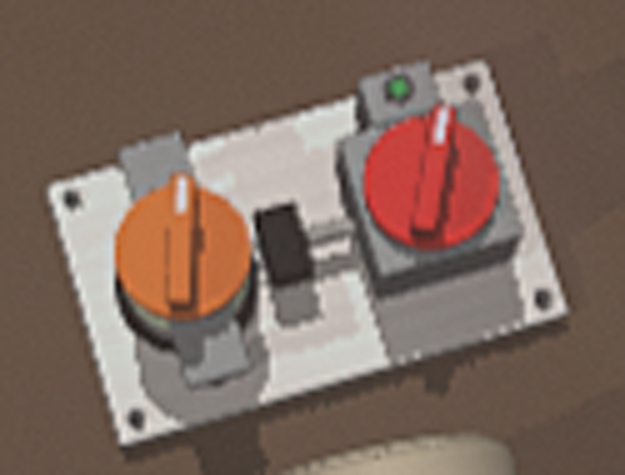

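View pics/scene0c.png

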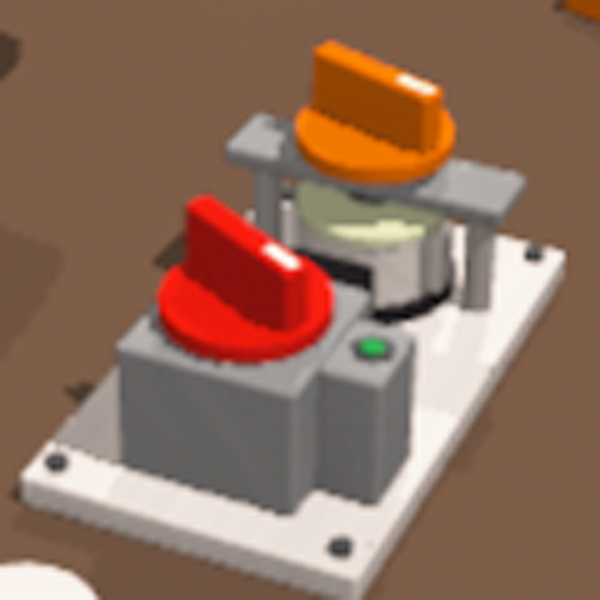

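The crops show both knobs with white-marked bar ends pointing to the press's +x side, and the green pin nearly flush at crop (398,88). Next I get the press frame from the plate corners at z = 0.02, then check it against the knob discs.

```bash
python3 - <<'E'
from h import *
m=viewer.camera_model("top")
C=lambda u,v:(225+(u)/5-.4,155+(v)/5-.4)
c=[onz(m,C(*p),.02) for p in [(50,187),(483,62),(567,312),(122,443)]]
print(np.round(c,4)); print([np.linalg.norm(c[i]-c[(i+1)%4]) for i in range(4)])
ctr=np.mean(c,0); 
yv=(c[0]-c[1])+(c[3]-c[2]); a=np.arctan2(yv[1],yv[0])-np.pi/2
print("ctr",ctr,"yaw",a)
ex=np.array([np.cos(a),np.sin(a),0]);ey=np.array([-np.sin(a),np.cos(a),0])
for s in(-.085,.085): print(ctr+ey*s)
# pin
print("pin exp",ctr-ey*.085+ex*.07, "meas",onz(m,C(398,88),.1))
print("screw bolts",[np.round(onz(m,C(*p),.02),4) for p in [(70,199),(471,83),(542,298),(136,418)]])
# discs: fit from color masks upsampled
im=cv2.imread("pics/top0.png"); h=cv2.cvtColor(im,cv2.COLOR_BGR2HSV)
for p in [(262,215),(270,205),(262,195),(311,191)]: print(h[p[1],p[0]])
H,S=h[...,0],h[...,1]
for nm,k,z in (("red",((H<5)|(H>172))&(S>140),.114),("org",(H>=5)&(H<18)&(S>165),.122)):
    k=k.astype(np.uint8); k[:170]=0;k[250:]=0;k[:,:230]=0;k[:,345:]=0
    k=cv2.morphologyEx(k,cv2.MORPH_OPEN,np.ones((2,2)))
    cc,_=cv2.findContours(k,0,1); cc=max(cc,key=cv2.contourArea)
    e=cv2.fitEllipse(cc); print(nm,e,onz(m,e[0],z))
# bars: marks and ends at top
for nm,A,B,z in(("red",(441,112),(426,240),.151),("org",(181,180),(181,308),.159)):
    A=onz(m,C(*A),z);B=onz(m,C(*B),z);d=A-B;print(nm,A,B,np.linalg.norm(d),np.arctan2(d[1],d[0]))
E
```

```text
[[ 0.5673  0.1174  0.02  ]
 [ 0.6723 -0.1794  0.02  ]
 [ 0.4965 -0.2424  0.02  ]
 [ 0.3912  0.0564  0.02  ]]
[np.float64(0.31483798708723754), np.float64(0.18672936370498144), np.float64(0.31684587582839385), np.float64(0.18634726167358717)]
ctr [ 0.53178824 -0.0620059   0.02      ] yaw 0.33943373054434867
[ 0.56008926 -0.14215608  0.02      ]
[0.50348721 0.01814429 0.02      ]
pin exp [ 0.62609529 -0.11884936  0.02      ] meas [ 0.62678181 -0.11800968  0.1       ]
screw bolts [array([0.5594, 0.103 , 0.02  ]), array([ 0.6565, -0.1715,  0.02  ]), array([ 0.5054, -0.225 ,  0.02  ]), array([0.4087, 0.048 , 0.02  ])]
[ 10 158 132]
[ 10 172 191]
[ 12 102 202]
[  1 176 200]
red ((311.5862121582031, 192.13214111328125), (23.13937759399414, 26.788524627685547), 98.16941833496094) [ 0.5557384  -0.14436836  0.114     ]
org ((256.5803527832031, 206.18353271484375), (14.724526405334473, 22.52057456970215), 178.7429962158203) [0.49785432 0.03286348 0.122     ]
red [ 0.59692605 -0.14470716  0.151     ] [ 0.5114395  -0.13805344  0.151     ] 0.08574509948419798 -0.07767691811952668
org [0.54128556 0.02038759 0.159     ] [0.45777413 0.01561948 0.159     ] 0.08364743753294326 0.057033374426552375
```

```bash
cat >> h.py <<'E'
from scipy.spatial.transform import Rotation as R
def go(p,yawx):
    s=status.get_state(); q=s["orientation"]; Rt=R.from_quat([q[1],q[2],q[3],q[0]])
    x=np.array([np.cos(yawx),np.sin(yawx),0]); z=np.array([0,0,-1.]); G=R.from_matrix(np.c_[x,np.cross(z,x),z])
    print("shift",np.round(Rt.inv().apply(np.array(p)-s["tcp_pos"]),4),"rv",np.round((Rt.inv()*G).as_rotvec(),4))
def st():
    s=status.get_state(); q=s["orientation"]; M=R.from_quat([q[1],q[2],q[3],q[0]]).as_matrix()
    print("t",round(s["clock"],2),"p",np.round(s["tcp_pos"],4),"yawx",round(np.arctan2(M[1,0],M[0,0]),3),"tz",np.round(M[:,2],3),"F",np.round(s["wrist_force"],2),"M",np.round(s["ft_torque"],3),"gap",round(s["finger_gap"],4),"q",np.round(s["joint_pos"],3))
E
python3 - <<'E'
from h import *
st(); go((.558,-.142,.28),1.493)
m=viewer.camera_model("top")
print("bottle cap",onz(m,(428,257),.21),"jar",onz(m,(383,162),.12))
E
```

```text
t 0.15 p [ 0.2216 -0.5302  0.2306] yawx -1.175 tz [-0.     0.001 -1.   ] F [0.74 0.19 0.34] M [0.046 0.032 0.033] gap 0.0852 q [-1.315  0.314  0.045  1.304 -0.     1.431]
shift [-0.2285 -0.4601 -0.049 ] rv [-1.800e-03  2.000e-04 -2.668e+00]
bottle cap [ 0.34677406 -0.49699033  0.21      ] jar [ 0.66885832 -0.37702613  0.12      ]
```

{"op": "carry_out", "data": {"plan": [{"x": 0, "y": 0, "z": -0.04, "az": 0, "hand": 1}, {"x": 0, "y": 0, "z": -0.05, "az": -0.12, "hand": 1}, {"x": -0.02, "y": -0.04, "z": -0.05, "az": -0.24, "hand": 1}, {"x": -0.04, "y": -0.08, "z": -0.05, "az": -0.36, "hand": 1}, {"x": -0.06, "y": -0.12, "z": -0.05, "az": -0.48, "hand": 1}, {"x": -0.075, "y": -0.15, "z": -0.05, "az": -0.6, "hand": 1}, {"x": -0.09, "y": -0.18, "z": -0.05, "az": -0.72, "hand": 1}, {"x": -0.105, "y": -0.21, "z": -0.05, "az": -0.84, "hand": 1}, {"x": -0.12, "y": -0.24, "z": -0.05, "az": -0.96, "hand": 1}, {"x": -0.135, "y": -0.27, "z": -0.05, "az": -1.08, "hand": 1}, {"x": -0.15, "y": -0.3, "z": -0.05, "az": -1.2, "hand": 1}, {"x": -0.165, "y": -0.33, "z": -0.05, "az": -1.32, "hand": 1}]}}

```text
schema error: expected keys x, y, z, ax, ay, az, hand
```

```bash
python3 -c "
from h import *
st(); go((.558,-.142,.28),1.493)"
```

```text
t 0.15 p [ 0.2216 -0.5302  0.2306] yawx -1.175 tz [-0.     0.001 -1.   ] F [0.74 0.19 0.34] M [0.046 0.032 0.033] gap 0.0852 q [-1.315  0.314  0.045  1.304 -0.     1.431]
shift [-0.2285 -0.4601 -0.049 ] rv [-1.800e-03  2.000e-04 -2.668e+00]
```

{"op": "carry_out", "data": {"plan": [{"x": 0, "y": 0, "z": -0.04, "ax": 0, "ay": 0, "az": 0, "hand": 1}, {"x": 0, "y": 0, "z": -0.05, "ax": 0, "ay": 0, "az": -0.12, "hand": 1}, {"x": -0.02, "y": -0.04, "z": -0.05, "ax": 0, "ay": 0, "az": -0.24, "hand": 1}, {"x": -0.04, "y": -0.08, "z": -0.05, "ax": 0, "ay": 0, "az": -0.36, "hand": 1}, {"x": -0.06, "y": -0.12, "z": -0.05, "ax": 0, "ay": 0, "az": -0.48, "hand": 1}, {"x": -0.075, "y": -0.15, "z": -0.05, "ax": 0, "ay": 0, "az": -0.6, "hand": 1}, {"x": -0.09, "y": -0.18, "z": -0.05, "ax": 0, "ay": 0, "az": -0.72, "hand": 1}, {"x": -0.105, "y": -0.21, "z": -0.05, "ax": 0, "ay": 0, "az": -0.84, "hand": 1}, {"x": -0.12, "y": -0.24, "z": -0.05, "ax": 0, "ay": 0, "az": -0.96, "hand": 1}, {"x": -0.135, "y": -0.27, "z": -0.05, "ax": 0, "ay": 0, "az": -1.08, "hand": 1}, {"x": -0.15, "y": -0.3, "z": -0.05, "ax": 0, "ay": 0, "az": -1.2, "hand": 1}, {"x": -0.165, "y": -0.33, "z": -0.05, "ax": 0, "ay": 0, "az": -1.32, "hand": 1}]}}

```text
clock: 1.15
tcp_pos: [0.4632, -0.2492, 0.2807]
orientation: [-0.001, 0.997, 0.075, -0.0]
wrist_force: [0.6, -0.7, 0.4]
finger_gap: 0.0854
```

```bash
python3 -c "
from h import *
st(); go((.558,-.142,.28),1.493)"
```

```text
t 1.15 p [ 0.4632 -0.2492  0.2807] yawx 0.151 tz [-0.001  0.002 -1.   ] F [ 0.56 -0.67  0.35] M [-0.086 -0.052 -0.024] gap 0.0854 q [-6.470e-01  2.090e-01  2.800e-02  1.391e+00  1.000e-03  7.730e-01]
shift [ 0.1099 -0.0917  0.0008] rv [-1.7000e-03 -7.0000e-04 -1.3421e+00]
```

{"op": "carry_out", "data": {"plan": [{"x": 0.02, "y": -0.02, "z": 0, "ax": 0, "ay": 0, "az": -0.12, "hand": 1}, {"x": 0.04, "y": -0.035, "z": 0, "ax": 0, "ay": 0, "az": -0.24, "hand": 1}, {"x": 0.06, "y": -0.05, "z": 0, "ax": 0, "ay": 0, "az": -0.36, "hand": 1}, {"x": 0.08, "y": -0.07, "z": 0, "ax": 0, "ay": 0, "az": -0.48, "hand": 1}, {"x": 0.1, "y": -0.08, "z": 0, "ax": 0, "ay": 0, "az": -0.6, "hand": 1}, {"x": 0.11, "y": -0.092, "z": 0, "ax": 0, "ay": 0, "az": -0.72, "hand": 1}, {"x": 0.11, "y": -0.092, "z": 0, "ax": 0, "ay": 0, "az": -0.84, "hand": 1}, {"x": 0.11, "y": -0.092, "z": 0, "ax": 0, "ay": 0, "az": -0.96, "hand": 1}, {"x": 0.11, "y": -0.092, "z": 0, "ax": 0, "ay": 0, "az": -1.08, "hand": 1}, {"x": 0.11, "y": -0.092, "z": 0, "ax": 0, "ay": 0, "az": -1.2, "hand": 1}, {"x": 0.11, "y": -0.092, "z": 0, "ax": 0, "ay": 0, "az": -1.32, "hand": 1}, {"x": 0.11, "y": -0.092, "z": 0, "ax": 0, "ay": 0, "az": -1.342, "hand": 1}]}}

```text
clock: 2.15
tcp_pos: [0.5579, -0.1416, 0.2804]
orientation: [-0.001, 0.733, 0.68, 0.0]
wrist_force: [-0.0, 0.0, -0.6]
finger_gap: 0.0852
```

```bash
python3 -c "
from h import *
st(); m=viewer.camera_model('wrist'); im=viewer.read_camera('wrist'); cv2.imwrite('pics/w1.png',im[:,:,::-1])
print(np.array(m['T']).round(4).tolist())"
```

```text
t 2.15 p [ 0.5579 -0.1416  0.2804] yawx 1.497 tz [-0.001  0.002 -1.   ] F [-0.05  0.02 -0.55] M [-0.008  0.006  0.021] gap 0.0852 q [-3.890e-01  3.090e-01  1.590e-01  1.423e+00  1.000e-03 -3.150e-01]
[[0.0748, 0.9622, 0.2619, 0.4906], [0.9972, -0.0725, -0.0183, -0.1357], [0.0014, 0.2625, -0.9649, 0.4237], [0.0, 0.0, 0.0, 1.0]]
```

View pics/w1.png

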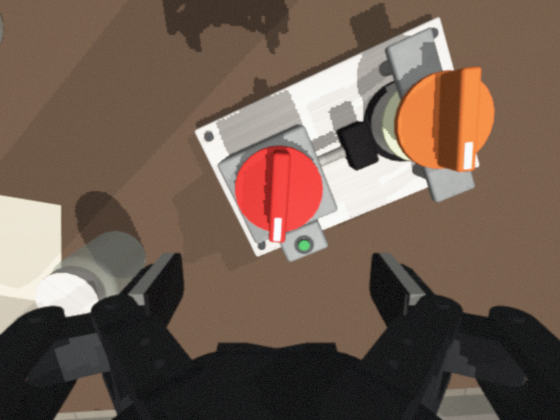

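The wrist view shows the red knob at (279,190), the orange at (446,119) and the pin at (304,245), all clearly. I'll zoom in to find the bars.

```bash
python3 -c "
from h import *
im=cv2.imread('pics/w1.png')
a=cv2.resize(im[135:260,220:340],None,fx=4,fy=4,interpolation=cv2.INTER_CUBIC)
b=cv2.resize(im[55:180,385:505],None,fx=4,fy=4,interpolation=cv2.INTER_CUBIC)
cv2.imwrite('pics/w1c.png',cv2.resize(np.hstack([a,b]),(800,416)) if 0 else np.hstack([a,b])[:, :800])
cv2.imwrite('pics/w1d.png',b);cv2.imwrite('pics/w1e.png',a)
"
```

```text
(no output)
```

View pics/w1e.png

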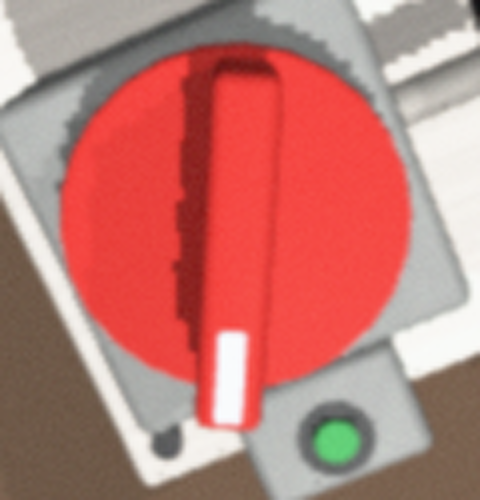

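View pics/w1d.png

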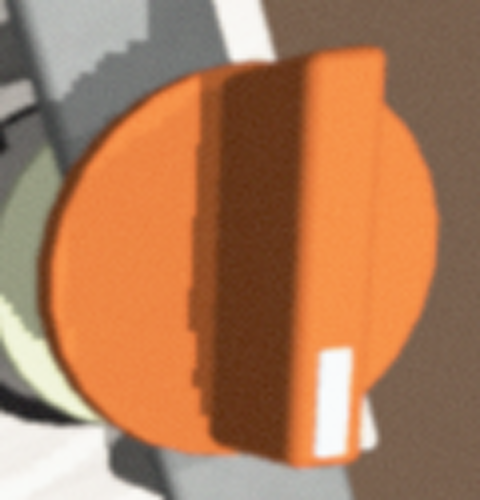

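```bash
python3 - <<'E'
from h import *
m=viewer.camera_model("wrist")
C=lambda p,o:(o[0]+p[0]/4-.375,o[1]+p[1]/4-.375)
for nm,A,B,o,zs in (("red",(230,427),(246,74),(220,135),(.151,)),("org",(325,461),(346,53),(385,55),(.156,.161))):
  for z in zs:
    a=onz(m,C(A,o),z);b=onz(m,C(B,o),z);d=a-b
    print(nm,z,a.round(4),b.round(4),"mid",((a+b)/2).round(4),"L",np.linalg.norm(d).round(4),"yaw",np.arctan2(d[1],d[0]).round(4))
print("disc red",onz(m,C((236,216),(220,135)),.114), "pin",onz(m,C((337,440),(220,135)),.1))
print("disc org L/R",[onz(m,C(p,(385,55)),.121) for p in ((45,270),(438,225))])
E
```

```text
red 0.151 [ 0.6003 -0.143   0.151 ] [ 0.5189 -0.1332  0.151 ] mid [ 0.5596 -0.1381  0.151 ] L 0.0819 yaw -0.1198
org 0.156 [0.5452 0.0248 0.156 ] [0.4632 0.0223 0.156 ] mid [0.5042 0.0235 0.156 ] L 0.082 yaw 0.0298
org 0.161 [0.5442 0.0218 0.161 ] [0.4637 0.0194 0.161 ] mid [0.504  0.0206 0.161 ] L 0.0805 yaw 0.0298
disc red [ 0.55819821 -0.13801388  0.114     ] pin [ 0.62702143 -0.11494513  0.1       ]
disc org L/R [array([ 0.50171986, -0.0234583 ,  0.121     ]), array([0.49869802, 0.06744634, 0.121     ])]
```

```bash
python3 -c "
from h import *
go((.559,-.140,.120),1.461)"
```

```text
shift [0.0014 0.0011 0.1605] rv [-0.0015 -0.0016  0.0324]
```

{"op": "carry_out", "data": {"plan": [{"x": 0.0014, "y": 0.001, "z": 0.03, "ax": 0, "ay": 0, "az": 0.032, "hand": 1}, {"x": 0.0014, "y": 0.001, "z": 0.06, "ax": 0, "ay": 0, "az": 0.032, "hand": 0.8}, {"x": 0.0014, "y": 0.001, "z": 0.09, "ax": 0, "ay": 0, "az": 0.032, "hand": 0.7}, {"x": 0.0014, "y": 0.001, "z": 0.11, "ax": -0.0015, "ay": -0.0015, "az": 0.032, "hand": 0.6}, {"x": 0.0014, "y": 0.001, "z": 0.13, "ax": -0.0015, "ay": -0.0015, "az": 0.032, "hand": 0.6}, {"x": 0.0014, "y": 0.001, "z": 0.145, "ax": -0.0015, "ay": -0.0015, "az": 0.032, "hand": 0.6}, {"x": 0.0014, "y": 0.001, "z": 0.155, "ax": -0.0015, "ay": -0.0015, "az": 0.032, "hand": 0.6}, {"x": 0.0014, "y": 0.001, "z": 0.16, "ax": -0.0015, "ay": -0.0015, "az": 0.032, "hand": 0.6}, {"x": 0.0014, "y": 0.001, "z": 0.16, "ax": -0.0015, "ay": -0.0015, "az": 0.032, "hand": 0.6}], "squeeze": 30}}

```text
clock: 2.95
tcp_pos: [0.5583, -0.1398, 0.1195]
orientation: [-0.001, 0.745, 0.667, -0.0]
wrist_force: [-0.6, 1.0, -0.2]
finger_gap: 0.0512
```

```bash
python3 -c "
from h import *
st(); im=viewer.read_camera('wrist'); cv2.imwrite('pics/w2.png',im[:,:,::-1])"
```

```text
t 2.95 p [ 0.5583 -0.1398  0.1195] yawx 1.46 tz [-0.002  0.001 -1.   ] F [-0.64  1.   -0.16] M [-0.005 -0.007  0.01 ] gap 0.0512 q [-0.385  0.371 -0.151  1.05   0.    -0.274]
```

View pics/w2.png

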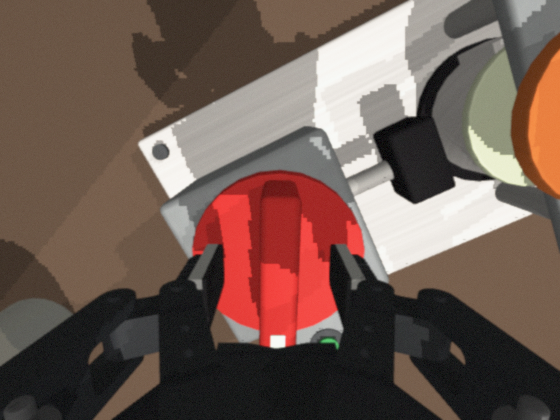

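The bar (columns 262-300) sits centred between the pads (about 220 and 335), so I close the gripper.

{"op": "carry_out", "data": {"plan": [{"x": 0, "y": 0, "z": 0, "ax": 0, "ay": 0, "az": 0, "hand": 0.3}, {"x": 0, "y": 0, "z": 0, "ax": 0, "ay": 0, "az": 0, "hand": 0.15}, {"x": 0, "y": 0, "z": 0, "ax": 0, "ay": 0, "az": 0, "hand": 0}, {"x": 0, "y": 0, "z": 0, "ax": 0, "ay": 0, "az": 0, "hand": 0}, {"x": 0, "y": 0, "z": 0, "ax": 0, "ay": 0, "az": 0, "hand": 0}, {"x": 0, "y": 0, "z": 0, "ax": 0, "ay": 0, "az": 0, "hand": 0}, {"x": 0, "y": 0, "z": 0, "ax": 0, "ay": 0, "az": 0, "hand": 0}], "squeeze": 40}}

```text
clock: 3.58
tcp_pos: [0.5596, -0.1392, 0.1219]
orientation: [0.0, 0.745, 0.667, 0.001]
wrist_force: [0.3, 5.3, 6.5]
finger_gap: 0.0156
```

```bash
python3 -c "
from h import *
st()"
```

```text
t 3.58 p [ 0.5596 -0.1392  0.1219] yawx 1.461 tz [ 0.002  0.001 -1.   ] F [0.32 5.34 6.46] M [0.944 0.014 0.107] gap 0.0156 q [-0.384  0.369 -0.149  1.052  0.002 -0.275]
```

{"op": "carry_out", "data": {"plan": [{"x": 0, "y": 0, "z": 0, "ax": 0, "ay": 0, "az": 0.1, "hand": 0}, {"x": 0, "y": 0, "z": 0, "ax": 0, "ay": 0, "az": 0.2, "hand": 0}, {"x": 0, "y": 0, "z": 0, "ax": 0, "ay": 0, "az": 0.3, "hand": 0}, {"x": 0, "y": 0, "z": 0, "ax": 0, "ay": 0, "az": 0.4, "hand": 0}, {"x": 0, "y": 0, "z": 0, "ax": 0, "ay": 0, "az": 0.5, "hand": 0}, {"x": 0, "y": 0, "z": 0, "ax": 0, "ay": 0, "az": 0.5, "hand": 0}]}}

```text
clock: 4.08
tcp_pos: [0.5598, -0.1385, 0.1219]
orientation: [-0.0, 0.887, 0.462, 0.002]
wrist_force: [1.1, 4.8, -0.2]
finger_gap: 0.0152
```

```bash
python3 -c "
from h import *
st(); im=viewer.read_camera('wrist'); cv2.imwrite('pics/w3.png',im[:,:,::-1])
im=viewer.read_camera('scene'); cv2.imwrite('pics/s3.png',cv2.resize(im[170:310,200:360,::-1],None,fx=4,fy=4,interpolation=2))"
```

```text
t 4.08 p [ 0.5598 -0.1385  0.1219] yawx 0.959 tz [ 0.003  0.002 -1.   ] F [ 1.12  4.83 -0.18] M [ 0.663 -0.247 -0.016] gap 0.0152 q [-0.383  0.369 -0.149  1.052  0.003  0.228]
```

View pics/w3.png

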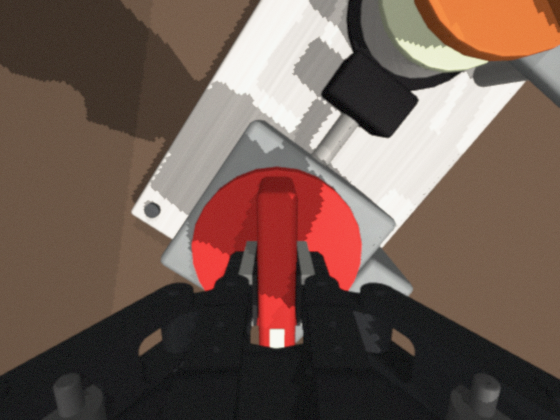

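View pics/s3.png

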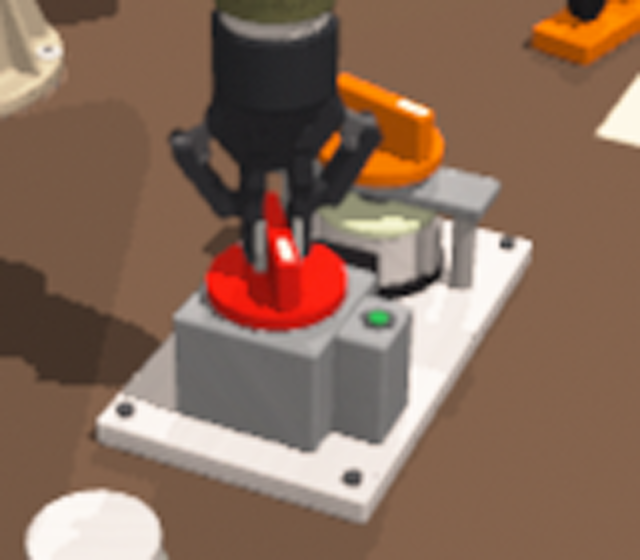

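The knob turns with the gripper and the pin is visible in the scene crop at (378,317), still flush. I continue in small steps and read the torque after each.

{"op": "carry_out", "data": {"plan": [{"x": 0, "y": 0, "z": 0, "ax": 0, "ay": 0, "az": 0.08, "hand": 0}, {"x": 0, "y": 0, "z": 0, "ax": 0, "ay": 0, "az": 0.16, "hand": 0}]}}

```text
clock: 4.35
tcp_pos: [0.56, -0.1383, 0.1219]
orientation: [-0.001, 0.92, 0.392, 0.002]
wrist_force: [1.0, 3.9, -1.0]
finger_gap: 0.0152
```

```bash
cat > c.py <<'E'
from h import *
import sys
st(); im=viewer.read_camera('scene'); c=im[236:262,280:310]
h=cv2.cvtColor(c,cv2.COLOR_RGB2HSV); g=(h[...,0]>50)&(h[...,0]<85)&(h[...,1]>100)
ys,xs=np.nonzero(g); print("green px",g.sum(), (xs.mean()+280,ys.mean()+236) if len(xs) else None)
cv2.imwrite(f'pics/{sys.argv[1]}.png',cv2.resize(im[170:310,200:360,::-1],None,fx=4,fy=4,interpolation=2))
E
python3 c.py s4
```

```text
t 4.35 p [ 0.56   -0.1383  0.1219] yawx 0.805 tz [ 0.003  0.002 -1.   ] F [ 1.03  3.87 -1.01] M [ 0.427 -0.227  0.171] gap 0.0152 q [-0.383  0.369 -0.149  1.052  0.003  0.383]
green px 13 (np.float64(294.3076923076923), np.float64(249.0))
```

{"op": "carry_out", "data": {"plan": [{"x": 0, "y": 0, "z": 0, "ax": 0, "ay": 0, "az": 0.06, "hand": 0}, {"x": 0, "y": 0, "z": 0, "ax": 0, "ay": 0, "az": 0.12, "hand": 0}, {"x": 0, "y": 0, "z": 0, "ax": 0, "ay": 0, "az": 0.12, "hand": 0}]}}

```text
clock: 4.65
tcp_pos: [0.5602, -0.1382, 0.1219]
orientation: [-0.001, 0.942, 0.335, 0.002]
wrist_force: [1.4, 3.3, -0.8]
finger_gap: 0.0154
```

```bash
python3 c.py s5
```

```text
t 4.65 p [ 0.5602 -0.1382  0.1219] yawx 0.683 tz [ 0.003  0.002 -1.   ] F [ 1.38  3.27 -0.79] M [ 0.418 -0.106 -0.062] gap 0.0154 q [-0.383  0.369 -0.148  1.052  0.003  0.505]
green px 13 (np.float64(294.3076923076923), np.float64(249.0))
```

{"op": "carry_out", "data": {"plan": [{"x": 0, "y": 0, "z": 0, "ax": 0, "ay": 0, "az": 0.06, "hand": 0}, {"x": 0, "y": 0, "z": 0, "ax": 0, "ay": 0, "az": 0.12, "hand": 0}, {"x": 0, "y": 0, "z": 0, "ax": 0, "ay": 0, "az": 0.16, "hand": 0}]}}

```text
clock: 4.95
tcp_pos: [0.5603, -0.1381, 0.1219]
orientation: [-0.001, 0.965, 0.26, 0.002]
wrist_force: [2.1, 3.3, -1.2]
finger_gap: 0.0154
```

```bash
python3 c.py s6
```

```text
t 4.95 p [ 0.5603 -0.1381  0.1219] yawx 0.527 tz [ 0.003  0.003 -1.   ] F [ 2.11  3.26 -1.18] M [ 0.438 -0.235  0.019] gap 0.0154 q [-0.383  0.369 -0.148  1.051  0.004  0.661]
green px 13 (np.float64(294.3076923076923), np.float64(249.0))
```

{"op": "carry_out", "data": {"plan": [{"x": 0, "y": 0, "z": 0, "ax": 0, "ay": 0, "az": 0.06, "hand": 0}, {"x": 0, "y": 0, "z": 0, "ax": 0, "ay": 0, "az": 0.12, "hand": 0}, {"x": 0, "y": 0, "z": 0, "ax": 0, "ay": 0, "az": 0.16, "hand": 0}]}}

```text
clock: 5.25
tcp_pos: [0.5605, -0.1379, 0.1219]
orientation: [-0.001, 0.983, 0.183, 0.002]
wrist_force: [3.1, 3.3, -1.8]
finger_gap: 0.0154
```

```bash
python3 c.py s7
```

```text
t 5.25 p [ 0.5605 -0.1379  0.1219] yawx 0.368 tz [ 0.004  0.003 -1.   ] F [ 3.12  3.27 -1.82] M [ 0.396 -0.189  0.099] gap 0.0154 q [-0.382  0.369 -0.148  1.051  0.004  0.821]
green px 13 (np.float64(294.3076923076923), np.float64(249.0))
```

{"op": "carry_out", "data": {"plan": [{"x": 0, "y": 0, "z": 0, "ax": 0, "ay": 0, "az": 0.06, "hand": 0}, {"x": 0, "y": 0, "z": 0, "ax": 0, "ay": 0, "az": 0.12, "hand": 0}, {"x": 0, "y": 0, "z": 0, "ax": 0, "ay": 0, "az": 0.16, "hand": 0}]}}

```text
clock: 5.55
tcp_pos: [0.5608, -0.1379, 0.1219]
orientation: [-0.001, 0.995, 0.104, 0.002]
wrist_force: [2.5, 5.0, -1.4]
finger_gap: 0.0151
```

```bash
python3 c.py s8
```

```text
t 5.55 p [ 0.5608 -0.1379  0.1219] yawx 0.208 tz [ 0.004  0.003 -1.   ] F [ 2.53  5.04 -1.38] M [ 0.42  -0.21   0.113] gap 0.0151 q [-0.382  0.369 -0.148  1.051  0.004  0.98 ]
green px 13 (np.float64(294.3076923076923), np.float64(249.0))
```

{"op": "carry_out", "data": {"plan": [{"x": 0, "y": 0, "z": 0, "ax": 0, "ay": 0, "az": 0.06, "hand": 0}, {"x": 0, "y": 0, "z": 0, "ax": 0, "ay": 0, "az": 0.12, "hand": 0}, {"x": 0, "y": 0, "z": 0, "ax": 0, "ay": 0, "az": 0.16, "hand": 0}]}}

```text
clock: 5.85
tcp_pos: [0.561, -0.1378, 0.1219]
orientation: [-0.001, 1.0, 0.025, 0.002]
wrist_force: [2.8, 3.6, -1.2]
finger_gap: 0.0154
```

```bash
python3 c.py s9
```

```text
t 5.85 p [ 0.561  -0.1378  0.1219] yawx 0.049 tz [ 0.004  0.003 -1.   ] F [ 2.82  3.65 -1.2 ] M [ 0.403 -0.223  0.169] gap 0.0154 q [-0.382  0.369 -0.148  1.051  0.004  1.14 ]
green px 13 (np.float64(294.3076923076923), np.float64(249.0))
```

{"op": "carry_out", "data": {"plan": [{"x": 0, "y": 0, "z": 0, "ax": 0, "ay": 0, "az": 0.06, "hand": 0}, {"x": 0, "y": 0, "z": 0, "ax": 0, "ay": 0, "az": 0.12, "hand": 0}, {"x": 0, "y": 0, "z": 0, "ax": 0, "ay": 0, "az": 0.16, "hand": 0}]}}

```text
clock: 6.15
tcp_pos: [0.5613, -0.1378, 0.1219]
orientation: [-0.001, 0.998, -0.055, 0.002]
wrist_force: [3.3, 3.3, -0.5]
finger_gap: 0.0153
```

```bash
python3 c.py s10
```

```text
t 6.15 p [ 0.5613 -0.1378  0.1219] yawx -0.11 tz [ 0.005  0.003 -1.   ] F [ 3.35  3.26 -0.5 ] M [ 0.377 -0.208  0.139] gap 0.0153 q [-0.382  0.369 -0.148  1.05   0.004  1.299]
green px 0 None
```

View pics/s10.png

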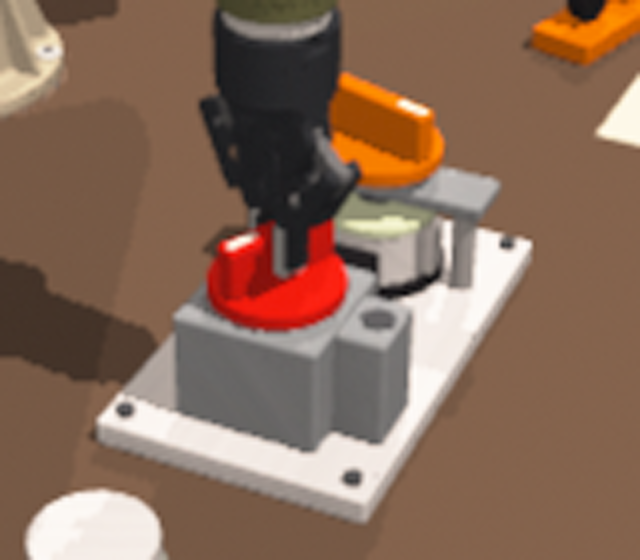

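The pin has sunk out of sight, so the knob is climbing the detent. I'll use smaller steps.

{"op": "carry_out", "data": {"plan": [{"x": 0, "y": 0, "z": 0, "ax": 0, "ay": 0, "az": 0.05, "hand": 0}, {"x": 0, "y": 0, "z": 0, "ax": 0, "ay": 0, "az": 0.1, "hand": 0}, {"x": 0, "y": 0, "z": 0, "ax": 0, "ay": 0, "az": 0.1, "hand": 0}]}}

```text
clock: 6.45
tcp_pos: [0.5614, -0.1378, 0.1219]
orientation: [-0.002, 0.995, -0.104, 0.002]
wrist_force: [3.2, 4.2, -1.3]
finger_gap: 0.0153
```

```bash
python3 c.py s11
```

```text
t 6.45 p [ 0.5614 -0.1378  0.1219] yawx -0.209 tz [ 0.005  0.003 -1.   ] F [ 3.21  4.23 -1.3 ] M [ 0.407 -0.161 -0.051] gap 0.0153 q [-0.382  0.37  -0.148  1.05   0.004  1.398]
green px 0 None
```

{"op": "carry_out", "data": {"plan": [{"x": 0, "y": 0, "z": 0, "ax": 0, "ay": 0, "az": 0.05, "hand": 0}, {"x": 0, "y": 0, "z": 0, "ax": 0, "ay": 0, "az": 0.1, "hand": 0}, {"x": 0, "y": 0, "z": 0, "ax": 0, "ay": 0, "az": 0.1, "hand": 0}]}}

```text
clock: 6.75
tcp_pos: [0.5616, -0.1379, 0.1219]
orientation: [-0.002, 0.988, -0.152, 0.002]
wrist_force: [4.1, 3.4, -2.2]
finger_gap: 0.0155
```

```bash
python3 c.py s12
```

```text
t 6.75 p [ 0.5616 -0.1379  0.1219] yawx -0.306 tz [ 0.005  0.003 -1.   ] F [ 4.09  3.45 -2.16] M [ 0.463 -0.259 -0.142] gap 0.0155 q [-0.382  0.37  -0.147  1.05   0.005  1.494]
green px 0 None
```

View pics/s12.png

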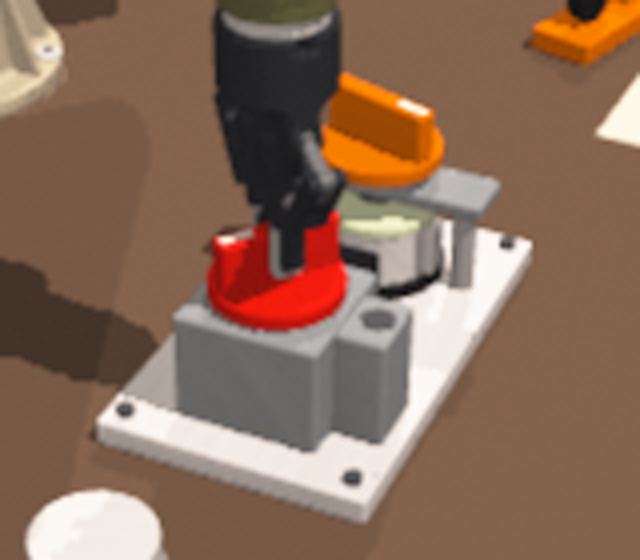

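{"op": "carry_out", "data": {"plan": [{"x": 0, "y": 0, "z": 0, "ax": 0, "ay": 0, "az": 0.04, "hand": 0}, {"x": 0, "y": 0, "z": 0, "ax": 0, "ay": 0, "az": 0.08, "hand": 0}, {"x": 0, "y": 0, "z": 0, "ax": 0, "ay": 0, "az": 0.08, "hand": 0}]}}

```text
clock: 7.05
tcp_pos: [0.5617, -0.1379, 0.1219]
orientation: [-0.002, 0.982, -0.19, 0.003]
wrist_force: [2.3, 3.0, -1.9]
finger_gap: 0.0154
```

```bash
python3 c.py s13
```

```text
t 7.05 p [ 0.5617 -0.1379  0.1219] yawx -0.382 tz [ 0.006  0.003 -1.   ] F [ 2.3   2.97 -1.94] M [ 0.49  -0.277 -0.485] gap 0.0154 q [-0.382  0.37  -0.147  1.05   0.005  1.571]
green px 15 (np.float64(294.1333333333333), np.float64(248.8))
```

View pics/s13.png

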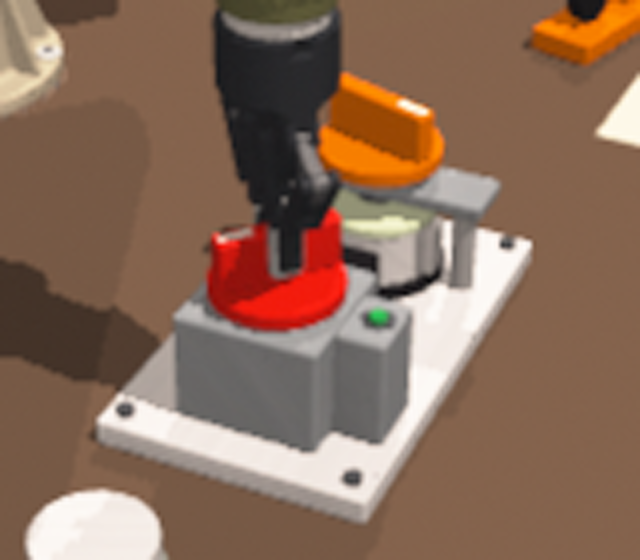

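The pin is rising and the torque now pulls forward, so the crest has been passed. I'll ease on towards the notch.

{"op": "carry_out", "data": {"plan": [{"x": 0, "y": 0, "z": 0, "ax": 0, "ay": 0, "az": 0.04, "hand": 0}, {"x": 0, "y": 0, "z": 0, "ax": 0, "ay": 0, "az": 0.07, "hand": 0}, {"x": 0, "y": 0, "z": 0, "ax": 0, "ay": 0, "az": 0.07, "hand": 0}]}}

```text
clock: 7.35
tcp_pos: [0.5618, -0.1379, 0.1219]
orientation: [-0.002, 0.975, -0.223, 0.003]
wrist_force: [2.8, 4.2, -1.7]
finger_gap: 0.0149
```

```bash
python3 c.py s14
```

```text
t 7.35 p [ 0.5618 -0.1379  0.1219] yawx -0.45 tz [ 0.006  0.003 -1.   ] F [ 2.76  4.17 -1.71] M [ 0.473 -0.334 -0.283] gap 0.0149 q [-0.382  0.37  -0.147  1.049  0.005  1.638]
green px 22 (np.float64(294.22727272727275), np.float64(247.8181818181818))
```

View pics/s14.png

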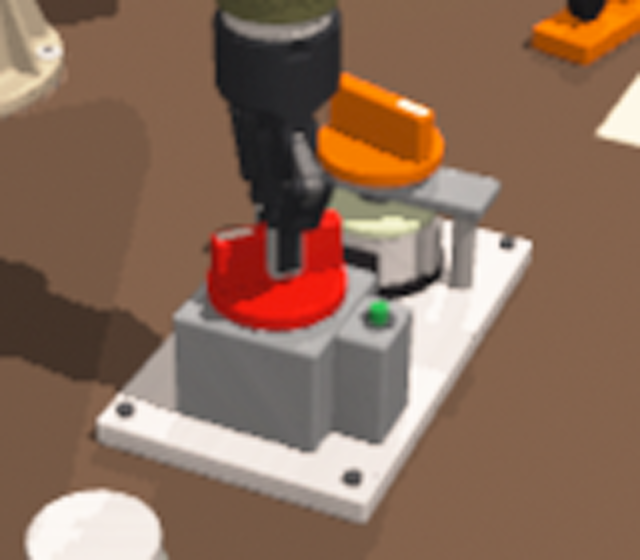

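{"op": "carry_out", "data": {"plan": [{"x": 0, "y": 0, "z": 0, "ax": 0, "ay": 0, "az": 0.04, "hand": 0}, {"x": 0, "y": 0, "z": 0, "ax": 0, "ay": 0, "az": 0.06, "hand": 0}, {"x": 0, "y": 0, "z": 0, "ax": 0, "ay": 0, "az": 0.06, "hand": 0}]}}

```text
clock: 7.65
tcp_pos: [0.5619, -0.138, 0.1219]
orientation: [-0.002, 0.968, -0.251, 0.003]
wrist_force: [3.4, 3.5, -2.2]
finger_gap: 0.0153
```

```bash
python3 c.py s15
```

```text
t 7.65 p [ 0.5619 -0.138   0.1219] yawx -0.508 tz [ 0.006  0.003 -1.   ] F [ 3.37  3.5  -2.16] M [ 0.427 -0.28  -0.026] gap 0.0153 q [-0.382  0.37  -0.147  1.049  0.005  1.696]
green px 28 (np.float64(294.32142857142856), np.float64(247.10714285714286))
```

The torque is now about 0 and the pin is up, so I open the gripper and rise a little to check.

{"op": "carry_out", "data": {"plan": [{"x": 0, "y": 0, "z": 0, "ax": 0, "ay": 0, "az": 0, "hand": 0.3}, {"x": 0, "y": 0, "z": 0, "ax": 0, "ay": 0, "az": 0, "hand": 0.5}, {"x": 0, "y": 0, "z": 0, "ax": 0, "ay": 0, "az": 0, "hand": 0.6}, {"x": 0, "y": 0, "z": 0, "ax": 0, "ay": 0, "az": 0, "hand": 0.6}, {"x": 0, "y": 0, "z": -0.02, "ax": 0, "ay": 0, "az": 0, "hand": 0.7}, {"x": 0, "y": 0, "z": -0.06, "ax": 0, "ay": 0, "az": 0, "hand": 0.8}, {"x": 0, "y": 0, "z": -0.1, "ax": 0, "ay": 0, "az": 0, "hand": 1}, {"x": 0, "y": 0, "z": -0.13, "ax": 0, "ay": 0, "az": 0, "hand": 1}, {"x": 0, "y": 0, "z": -0.15, "ax": 0, "ay": 0, "az": 0, "hand": 1}, {"x": 0, "y": 0, "z": -0.15, "ax": 0, "ay": 0, "az": 0, "hand": 1}]}}

```text
clock: 8.53
tcp_pos: [0.5629, -0.1395, 0.2776]
orientation: [-0.001, 0.968, -0.251, 0.007]
wrist_force: [0.2, -0.1, 0.9]
finger_gap: 0.0854
```

```bash
python3 c.py s16; python3 - <<'E'
from h import *
m=viewer.camera_model("scene"); b=np.array([.6265,-.1165,.1])
print("pin top proj flush/up",proj(m,b),proj(m,b+[0,0,.012]))
im=viewer.read_camera('wrist'); cv2.imwrite('pics/w16.png',im[:,:,::-1])
E
```

```text
t 8.53 p [ 0.5629 -0.1395  0.2776] yawx -0.507 tz [ 0.014 -0.001 -1.   ] F [ 0.15 -0.14  0.88] M [-0.028 -0.007  0.005] gap 0.0854 q [-0.384  0.304  0.145  1.399  0.004  1.694]
green px 28 (np.float64(294.32142857142856), np.float64(247.10714285714286))
pin top proj flush/up [294.10149428 249.37418125] [294.22991738 245.43717325]
```

View pics/s16.png

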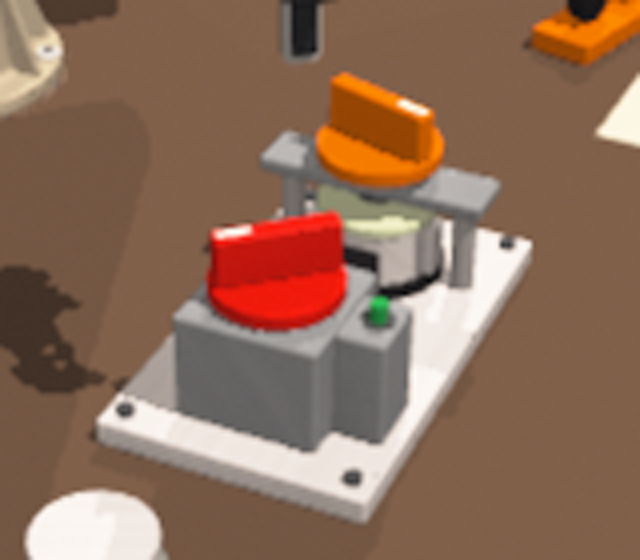

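View pics/w16.png

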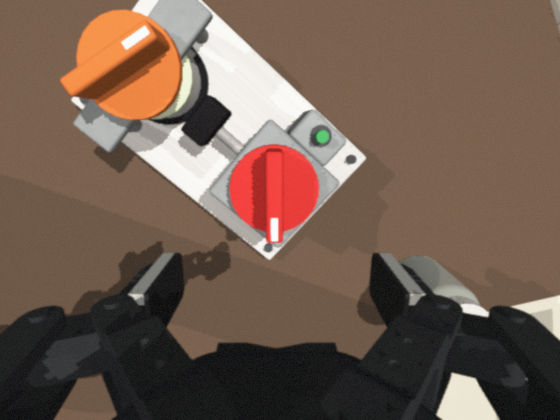

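The pin stands up by about 12 mm (its top is near scene row 245.4 as projected), and the red knob stays put after release. Next is the orange knob.

```bash
python3 -c "
from h import *
st(); go((.504,.0215,.28),1.606)"
```

```text
t 8.63 p [ 0.5614 -0.1388  0.2728] yawx -0.507 tz [ 0.008  0.002 -1.   ] F [-0.6  -0.49 -0.01] M [-0.024 -0.018  0.032] gap 0.0853 q [-0.384  0.307  0.138  1.395  0.005  1.694]
shift [-0.128  -0.1123 -0.0074] rv [ 0.0032 -0.0093 -2.1132]
```

{"op": "carry_out", "data": {"plan": [{"x": -0.02, "y": -0.018, "z": -0.007, "ax": 0, "ay": 0, "az": -0.12, "hand": 1}, {"x": -0.04, "y": -0.035, "z": -0.007, "ax": 0, "ay": 0, "az": -0.24, "hand": 1}, {"x": -0.06, "y": -0.053, "z": -0.007, "ax": 0, "ay": 0, "az": -0.36, "hand": 1}, {"x": -0.08, "y": -0.07, "z": -0.007, "ax": 0, "ay": 0, "az": -0.48, "hand": 1}, {"x": -0.1, "y": -0.088, "z": -0.007, "ax": 0, "ay": 0, "az": -0.6, "hand": 1}, {"x": -0.12, "y": -0.105, "z": -0.007, "ax": 0, "ay": 0, "az": -0.72, "hand": 1}, {"x": -0.128, "y": -0.112, "z": -0.007, "ax": 0, "ay": 0, "az": -0.84, "hand": 1}, {"x": -0.128, "y": -0.112, "z": -0.007, "ax": 0, "ay": 0, "az": -0.96, "hand": 1}, {"x": -0.128, "y": -0.112, "z": -0.007, "ax": 0, "ay": 0, "az": -1.08, "hand": 1}, {"x": -0.128, "y": -0.112, "z": -0.007, "ax": 0, "ay": 0, "az": -1.2, "hand": 1}, {"x": -0.128, "y": -0.112, "z": -0.007, "ax": 0, "ay": 0, "az": -1.32, "hand": 1}, {"x": -0.128, "y": -0.112, "z": -0.007, "ax": 0, "ay": 0, "az": -1.44, "hand": 1}]}}

```text
clock: 9.63
tcp_pos: [0.5027, 0.0214, 0.2776]
orientation: [0.0, 0.892, 0.452, 0.002]
wrist_force: [-0.5, -0.4, 0.6]
finger_gap: 0.0858
```

```bash
python3 -c "
from h import *
st(); go((.504,.0215,.28),1.606)"
```

```text
t 9.63 p [0.5027 0.0214 0.2776] yawx 0.939 tz [ 0.004  0.002 -1.   ] F [-0.49 -0.39  0.63] M [ 0.013  0.102 -0.023] gap 0.0858 q [-0.119  0.16  -0.04   1.367  0.002  0.513]
shift [ 0.0009  0.0009 -0.0024] rv [ 0.0036 -0.0031 -0.667 ]
```

{"op": "carry_out", "data": {"plan": [{"x": 0.001, "y": 0.001, "z": -0.002, "ax": 0, "ay": 0, "az": -0.12, "hand": 1}, {"x": 0.001, "y": 0.001, "z": -0.002, "ax": 0, "ay": 0, "az": -0.24, "hand": 1}, {"x": 0.001, "y": 0.001, "z": -0.002, "ax": 0, "ay": 0, "az": -0.36, "hand": 1}, {"x": 0.001, "y": 0.001, "z": -0.002, "ax": 0, "ay": 0, "az": -0.48, "hand": 1}, {"x": 0.001, "y": 0.001, "z": -0.002, "ax": 0, "ay": 0, "az": -0.6, "hand": 1}, {"x": 0.001, "y": 0.001, "z": -0.002, "ax": 0.0036, "ay": -0.0031, "az": -0.667, "hand": 1}, {"x": 0.001, "y": 0.001, "z": -0.002, "ax": 0.0036, "ay": -0.0031, "az": -0.667, "hand": 1}]}}

```text
clock: 10.22
tcp_pos: [0.5032, 0.0216, 0.2776]
orientation: [-0.001, 0.694, 0.72, -0.001]
wrist_force: [-0.2, -0.4, -0.1]
finger_gap: 0.0852
```

```bash
python3 -c "
from h import *
st(); im=viewer.read_camera('wrist'); cv2.imwrite('pics/w17.png',im[:,:,::-1]); cv2.imwrite('pics/w17c.png',cv2.resize(im[120:270,210:350,::-1],None,fx=4,fy=4,interpolation=2))"
```

```text
t 10.22 p [0.5032 0.0216 0.2776] yawx 1.608 tz [-0.004  0.    -1.   ] F [-0.17 -0.35 -0.13] M [0.041 0.015 0.059] gap 0.0852 q [-0.117  0.167 -0.031  1.376 -0.    -0.153]
```

View pics/w17c.png

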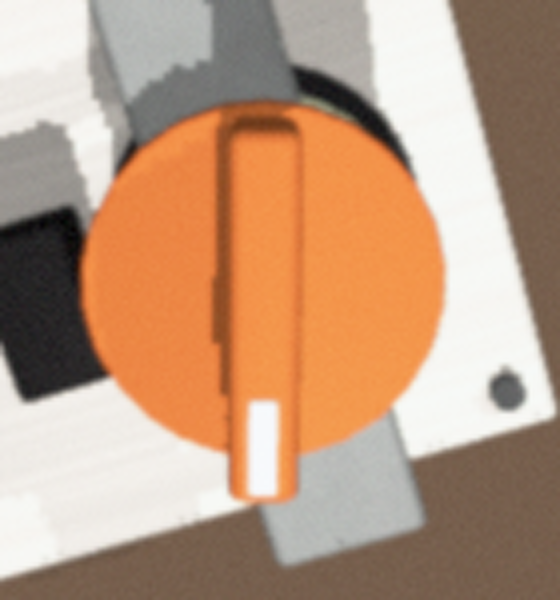

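```bash
python3 - <<'E'
from h import *
m=viewer.camera_model("wrist")
C=lambda p:(210+p[0]/4-.375,120+p[1]/4-.375)
a=onz(m,C((263.5,500)),.1585);b=onz(m,C((265.5,128)),.1585);d=a-b
print(a,b,(a+b)/2,np.linalg.norm(d),np.arctan2(d[1],d[0]))
l=onz(m,C((82,275)),.121);r=onz(m,C((443,275)),.121);print("disc",(l+r)/2,np.linalg.norm(r-l))
# height of white mark centre: triangulate with scene0 crop
ms=viewer.camera_model("scene")
im=cv2.imread("pics/scene0.png"); h=cv2.cvtColor(im,cv2.COLOR_BGR2HSV)
w=((h[...,1]<60)&(h[...,2]>190)); w[:185]=0;w[205:]=0;w[:,:285]=0;w[:,312:]=0
ys,xs=np.nonzero(w); print("scene mark",xs.mean(),ys.mean(),len(xs))
uv=(xs.mean(),ys.mean())
uw=C((263,449))
o1,d1=ray(m,uw);o2,d2=ray(ms,uv)
A=np.c_[d1,-d2];t=np.linalg.lstsq(A,o2-o1,rcond=None)[0]
print(o1+t[0]*d1,o2+t[1]*d2)
go(((a+b)[0]/2,(a+b)[1]/2,.130),np.arctan2(d[1],d[0])+np.pi/2)
E
```

```text
[0.54455338 0.02333804 0.1585    ] [0.46140148 0.02107512 0.1585    ] [0.50297743 0.02220658 0.1585    ] 0.08318269153782507 0.027207593171952173
disc [0.50077861 0.02159817 0.121     ] 0.08865523915432626
scene mark 302.375 196.125 8
[0.5319503  0.0228231  0.15958385] [0.53060908 0.02132967 0.15907869]
shift [6.000e-04 1.000e-04 1.479e-01] rv [-0.003  -0.0004  0.0065]
```

The bar is centred at (0.503, 0.022) with its top at about 0.159, which matches the stated range. I descend.

{"op": "carry_out", "data": {"plan": [{"x": 0.0006, "y": 0, "z": 0.03, "ax": 0, "ay": 0, "az": 0.006, "hand": 1}, {"x": 0.0006, "y": 0, "z": 0.06, "ax": 0, "ay": 0, "az": 0.006, "hand": 0.8}, {"x": 0.0006, "y": 0, "z": 0.09, "ax": -0.003, "ay": 0, "az": 0.006, "hand": 0.6}, {"x": 0.0006, "y": 0, "z": 0.11, "ax": -0.003, "ay": 0, "az": 0.006, "hand": 0.6}, {"x": 0.0006, "y": 0, "z": 0.13, "ax": -0.003, "ay": 0, "az": 0.006, "hand": 0.6}, {"x": 0.0006, "y": 0, "z": 0.142, "ax": -0.003, "ay": 0, "az": 0.006, "hand": 0.6}, {"x": 0.0006, "y": 0, "z": 0.147, "ax": -0.003, "ay": 0, "az": 0.006, "hand": 0.5}, {"x": 0.0006, "y": 0, "z": 0.147, "ax": -0.003, "ay": 0, "az": 0.006, "hand": 0.5}]}}

```text
clock: 10.93
tcp_pos: [0.5013, 0.0223, 0.129]
orientation: [-0.002, 0.698, 0.716, -0.001]
wrist_force: [-0.0, 0.1, 0.3]
finger_gap: 0.0433
```

```bash
python3 -c "
from h import *
st(); im=viewer.read_camera('wrist'); cv2.imwrite('pics/w18.png',im[:,:,::-1])"
```

```text
t 10.93 p [0.5013 0.0223 0.129 ] yawx 1.597 tz [-0.004  0.001 -1.   ] F [-0.01  0.12  0.28] M [-0.034  0.04   0.052] gap 0.0433 q [-0.116  0.233 -0.321  1.021  0.    -0.142]
```

View pics/w18.png

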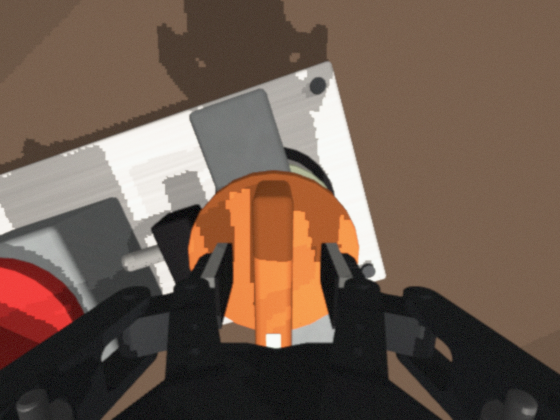

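The bar is about 5 px (1 mm) left of centre between the pads, so I correct for that and close.

{"op": "carry_out", "data": {"plan": [{"x": -0.001, "y": 0.0015, "z": 0, "ax": 0, "ay": 0, "az": 0, "hand": 0.4}, {"x": -0.001, "y": 0.0015, "z": 0, "ax": 0, "ay": 0, "az": 0, "hand": 0.2}, {"x": -0.001, "y": 0.0015, "z": 0, "ax": 0, "ay": 0, "az": 0, "hand": 0}, {"x": -0.001, "y": 0.0015, "z": 0, "ax": 0, "ay": 0, "az": 0, "hand": 0}, {"x": -0.001, "y": 0.0015, "z": 0, "ax": 0, "ay": 0, "az": 0, "hand": 0}, {"x": -0.001, "y": 0.0015, "z": 0, "ax": 0, "ay": 0, "az": 0, "hand": 0}, {"x": -0.001, "y": 0.0015, "z": 0, "ax": 0, "ay": 0, "az": 0, "hand": 0}], "squeeze": 90}}

```text
clock: 11.57
tcp_pos: [0.5047, 0.021, 0.1314]
orientation: [0.0, 0.698, 0.716, 0.0]
wrist_force: [0.4, -0.9, 5.9]
finger_gap: 0.0144
```

```bash
python3 -c "
from h import *
st()"
```

```text
t 11.57 p [0.5047 0.021  0.1314] yawx 1.597 tz [ 0.001 -0.    -1.   ] F [ 0.36 -0.89  5.85] M [-0.281  0.11  -0.102] gap 0.0144 q [-0.117  0.233 -0.314  1.023 -0.    -0.144]
```

{"op": "carry_out", "data": {"plan": [{"x": 0, "y": 0, "z": 0.0002, "ax": 0, "ay": 0, "az": 0.08, "hand": 0}, {"x": 0, "y": 0, "z": 0.0004, "ax": 0, "ay": 0, "az": 0.16, "hand": 0}, {"x": 0, "y": 0, "z": 0.0006, "ax": 0, "ay": 0, "az": 0.24, "hand": 0}, {"x": 0, "y": 0, "z": 0.0008, "ax": 0, "ay": 0, "az": 0.32, "hand": 0}, {"x": 0, "y": 0, "z": 0.001, "ax": 0, "ay": 0, "az": 0.4, "hand": 0}, {"x": 0, "y": 0, "z": 0.001, "ax": 0, "ay": 0, "az": 0.4, "hand": 0}]}}

```text
clock: 12.07
tcp_pos: [0.5047, 0.0209, 0.1305]
orientation: [0.0, 0.827, 0.563, 0.0]
wrist_force: [-0.4, -0.7, 0.6]
finger_gap: 0.0147
```

```bash
python3 -c "
from h import *
st()"
```

```text
t 12.07 p [0.5047 0.0209 0.1305] yawx 1.195 tz [ 0.001 -0.    -1.   ] F [-0.43 -0.66  0.63] M [-0.159  0.024 -0.044] gap 0.0147 q [-0.118  0.234 -0.316  1.021 -0.     0.258]
```

{"op": "carry_out", "data": {"plan": [{"x": 0, "y": 0, "z": 0.0002, "ax": 0, "ay": 0, "az": 0.07, "hand": 0}, {"x": 0, "y": 0, "z": 0.0004, "ax": 0, "ay": 0, "az": 0.14, "hand": 0}, {"x": 0, "y": 0, "z": 0.0005, "ax": 0, "ay": 0, "az": 0.2, "hand": 0}, {"x": 0, "y": 0, "z": 0.0005, "ax": 0, "ay": 0, "az": 0.2, "hand": 0}]}}

```text
clock: 12.4
tcp_pos: [0.5046, 0.0208, 0.1299]
orientation: [0.0, 0.879, 0.477, 0.0]
wrist_force: [1.0, -0.6, 0.5]
finger_gap: 0.0146
```

```bash
python3 -c "
from h import *
st()"
```

```text
t 12.4 p [0.5046 0.0208 0.1299] yawx 0.995 tz [ 0.001 -0.    -1.   ] F [ 0.98 -0.64  0.46] M [-0.1   -0.015 -0.054] gap 0.0146 q [-0.118  0.234 -0.317  1.019 -0.     0.458]
```

{"op": "carry_out", "data": {"plan": [{"x": 0, "y": 0, "z": 0.0002, "ax": 0, "ay": 0, "az": 0.07, "hand": 0}, {"x": 0, "y": 0, "z": 0.0004, "ax": 0, "ay": 0, "az": 0.14, "hand": 0}, {"x": 0, "y": 0, "z": 0.0005, "ax": 0, "ay": 0, "az": 0.2, "hand": 0}, {"x": 0, "y": 0, "z": 0.0005, "ax": 0, "ay": 0, "az": 0.2, "hand": 0}]}}

```text
clock: 12.73
tcp_pos: [0.5046, 0.0208, 0.1295]
orientation: [0.0, 0.922, 0.388, 0.0]
wrist_force: [-0.5, -0.9, -0.1]
finger_gap: 0.0142
```

```bash
python3 -c "
from h import *
st()"
```

```text
t 12.73 p [0.5046 0.0208 0.1295] yawx 0.797 tz [ 0.001 -0.    -1.   ] F [-0.54 -0.9  -0.12] M [-0.146  0.005 -0.104] gap 0.0142 q [-0.118  0.234 -0.317  1.018 -0.     0.656]
```

{"op": "carry_out", "data": {"plan": [{"x": 0, "y": 0, "z": 0.0002, "ax": 0, "ay": 0, "az": 0.07, "hand": 0}, {"x": 0, "y": 0, "z": 0.0004, "ax": 0, "ay": 0, "az": 0.14, "hand": 0}, {"x": 0, "y": 0, "z": 0.0005, "ax": 0, "ay": 0, "az": 0.2, "hand": 0}, {"x": 0, "y": 0, "z": 0.0005, "ax": 0, "ay": 0, "az": 0.2, "hand": 0}]}}

```text
clock: 13.07
tcp_pos: [0.5046, 0.0208, 0.129]
orientation: [0.0, 0.955, 0.295, 0.0]
wrist_force: [-0.3, -0.7, 0.1]
finger_gap: 0.0146
```

```bash
python3 -c "
from h import *
st()"
```

```text
t 13.07 p [0.5046 0.0208 0.129 ] yawx 0.599 tz [ 0.001 -0.001 -1.   ] F [-0.26 -0.67  0.06] M [-0.164 -0.004 -0.072] gap 0.0146 q [-0.118  0.235 -0.318  1.017 -0.     0.854]
```

{"op": "carry_out", "data": {"plan": [{"x": 0, "y": 0, "z": 0.0002, "ax": 0, "ay": 0, "az": 0.07, "hand": 0}, {"x": 0, "y": 0, "z": 0.0004, "ax": 0, "ay": 0, "az": 0.14, "hand": 0}, {"x": 0, "y": 0, "z": 0.0005, "ax": 0, "ay": 0, "az": 0.2, "hand": 0}, {"x": 0, "y": 0, "z": 0.0005, "ax": 0, "ay": 0, "az": 0.2, "hand": 0}]}}

```text
clock: 13.4
tcp_pos: [0.5045, 0.0207, 0.1284]
orientation: [0.0, 0.98, 0.2, 0.0]
wrist_force: [0.3, -1.0, 0.1]
finger_gap: 0.0148
```

```bash
python3 -c "
from h import *
st()"
```

```text
t 13.4 p [0.5045 0.0207 0.1284] yawx 0.402 tz [ 0.001 -0.001 -1.   ] F [ 0.27 -0.99  0.09] M [-0.153  0.034 -0.061] gap 0.0148 q [-1.180e-01  2.350e-01 -3.190e-01  1.016e+00 -1.000e-03  1.051e+00]
```

{"op": "carry_out", "data": {"plan": [{"x": 0, "y": 0, "z": 0.0002, "ax": 0, "ay": 0, "az": 0.07, "hand": 0}, {"x": 0, "y": 0, "z": 0.0004, "ax": 0, "ay": 0, "az": 0.14, "hand": 0}, {"x": 0, "y": 0, "z": 0.0005, "ax": 0, "ay": 0, "az": 0.2, "hand": 0}, {"x": 0, "y": 0, "z": 0.0005, "ax": 0, "ay": 0, "az": 0.2, "hand": 0}]}}

```text
clock: 13.73
tcp_pos: [0.5045, 0.0207, 0.128]
orientation: [0.0, 0.995, 0.102, 0.0]
wrist_force: [-0.5, -0.5, -0.8]
finger_gap: 0.0143
```

```bash
python3 -c "
from h import *
st()"
```

```text
t 13.73 p [0.5045 0.0207 0.128 ] yawx 0.205 tz [ 0.001 -0.001 -1.   ] F [-0.49 -0.48 -0.79] M [-0.182  0.082 -0.071] gap 0.0143 q [-1.180e-01  2.360e-01 -3.200e-01  1.015e+00 -1.000e-03  1.248e+00]
```

{"op": "carry_out", "data": {"plan": [{"x": 0, "y": 0, "z": 0.0002, "ax": 0, "ay": 0, "az": 0.07, "hand": 0}, {"x": 0, "y": 0, "z": 0.0004, "ax": 0, "ay": 0, "az": 0.14, "hand": 0}, {"x": 0, "y": 0, "z": 0.0005, "ax": 0, "ay": 0, "az": 0.2, "hand": 0}, {"x": 0, "y": 0, "z": 0.0005, "ax": 0, "ay": 0, "az": 0.2, "hand": 0}]}}

```text
clock: 14.07
tcp_pos: [0.5044, 0.0207, 0.1276]
orientation: [0.0, 1.0, 0.004, 0.0]
wrist_force: [-0.5, -1.5, 1.3]
finger_gap: 0.0146
```

```bash
python3 c.py s20
```

```text
t 14.07 p [0.5044 0.0207 0.1276] yawx 0.008 tz [ 0.001 -0.001 -1.   ] F [-0.51 -1.54  1.26] M [-0.138  0.072  0.146] gap 0.0146 q [-1.180e-01  2.360e-01 -3.210e-01  1.014e+00 -1.000e-03  1.445e+00]
green px 28 (np.float64(294.32142857142856), np.float64(247.10714285714286))
```

View pics/s20.png

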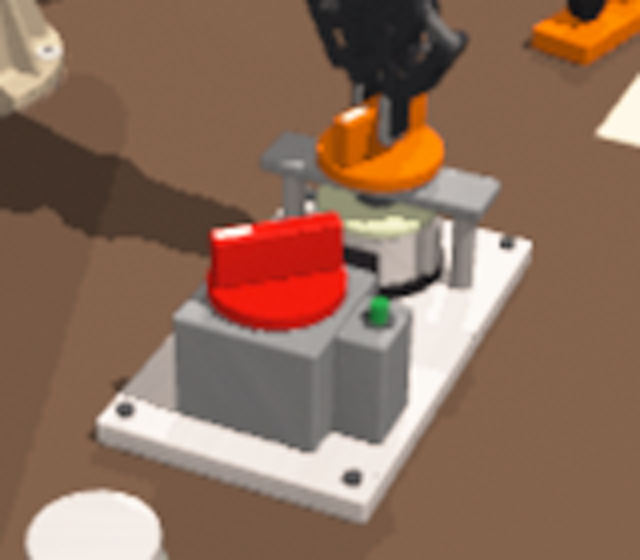

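The torque has risen by about 0.2 N m, so contact is probable. The pin is still up. I go on in 0.1 rad steps.

{"op": "carry_out", "data": {"plan": [{"x": 0, "y": 0, "z": 0.0001, "ax": 0, "ay": 0, "az": 0.05, "hand": 0}, {"x": 0, "y": 0, "z": 0.0002, "ax": 0, "ay": 0, "az": 0.1, "hand": 0}, {"x": 0, "y": 0, "z": 0.0002, "ax": 0, "ay": 0, "az": 0.1, "hand": 0}]}}

```text
clock: 14.37
tcp_pos: [0.5044, 0.0207, 0.1275]
orientation: [0.0, 0.999, -0.043, 0.0]
wrist_force: [-0.5, -1.1, 1.4]
finger_gap: 0.0147
```

```bash
python3 -c "
from h import *
st()"
```

```text
t 14.37 p [0.5044 0.0207 0.1275] yawx -0.087 tz [ 0.001 -0.001 -1.   ] F [-0.52 -1.06  1.45] M [-0.19   0.126  0.344] gap 0.0147 q [-1.180e-01  2.360e-01 -3.210e-01  1.013e+00 -1.000e-03  1.540e+00]
```

{"op": "carry_out", "data": {"plan": [{"x": 0, "y": 0, "z": 0.0001, "ax": 0, "ay": 0, "az": 0.05, "hand": 0}, {"x": 0, "y": 0, "z": 0.0002, "ax": 0, "ay": 0, "az": 0.1, "hand": 0}, {"x": 0, "y": 0, "z": 0.0002, "ax": 0, "ay": 0, "az": 0.1, "hand": 0}]}}

```text
clock: 14.62
tcp_pos: [0.5044, 0.0207, 0.1273]
orientation: [0.0, 0.996, -0.091, 0.0]
wrist_force: [-1.3, -0.4, 2.0]
finger_gap: 0.0146
```

```bash
python3 -c "
from h import *
st(); im=viewer.read_camera('wrist'); cv2.imwrite('pics/w21.png',im[:,:,::-1])"
```

```text
t 14.62 p [0.5044 0.0207 0.1273] yawx -0.183 tz [ 0.    -0.001 -1.   ] F [-1.29 -0.38  1.96] M [-0.201  0.155  0.534] gap 0.0146 q [-1.180e-01  2.360e-01 -3.210e-01  1.013e+00 -1.000e-03  1.636e+00]
```

View pics/w21.png

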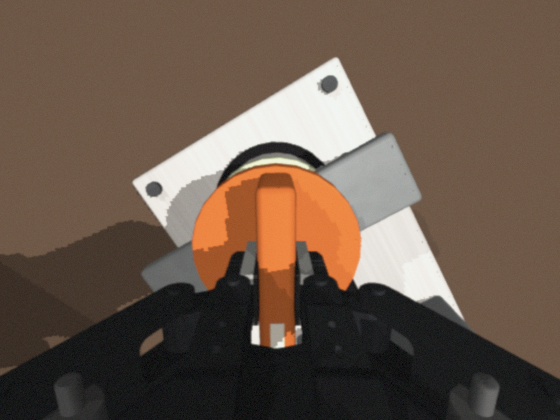

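{"op": "carry_out", "data": {"plan": [{"x": 0, "y": 0, "z": 0.0001, "ax": 0, "ay": 0, "az": 0.03, "hand": 0}, {"x": 0, "y": 0, "z": 0.0001, "ax": 0, "ay": 0, "az": 0.05, "hand": 0}, {"x": 0, "y": 0, "z": 0.0001, "ax": 0, "ay": 0, "az": 0.05, "hand": 0}]}}

```text
clock: 14.92
tcp_pos: [0.5044, 0.0207, 0.1273]
orientation: [0.0, 0.993, -0.115, 0.0]
wrist_force: [-0.5, -1.9, 1.7]
finger_gap: 0.0145
```

```bash
python3 -c "
from h import *
st()"
```

```text
t 14.92 p [0.5044 0.0207 0.1273] yawx -0.23 tz [ 0.001 -0.001 -1.   ] F [-0.54 -1.9   1.68] M [-0.211  0.176  0.63 ] gap 0.0145 q [-1.170e-01  2.360e-01 -3.210e-01  1.013e+00 -1.000e-03  1.683e+00]
```

Bottomed firmly: 0.63 N m, at the expected 2 N m/rad slope, with the bar still square in the pads. I now back off a quarter turn counter-clockwise, rising with the thread.

{"op": "carry_out", "data": {"plan": [{"x": 0, "y": 0, "z": -0.0002, "ax": 0, "ay": 0, "az": -0.1, "hand": 0}, {"x": 0, "y": 0, "z": -0.0005, "ax": 0, "ay": 0, "az": -0.2, "hand": 0}, {"x": 0, "y": 0, "z": -0.0008, "ax": 0, "ay": 0, "az": -0.3, "hand": 0}, {"x": 0, "y": 0, "z": -0.001, "ax": 0, "ay": 0, "az": -0.4, "hand": 0}, {"x": 0, "y": 0, "z": -0.0013, "ax": 0, "ay": 0, "az": -0.5, "hand": 0}, {"x": 0, "y": 0, "z": -0.0015, "ax": 0, "ay": 0, "az": -0.6, "hand": 0}, {"x": 0, "y": 0, "z": -0.0018, "ax": 0, "ay": 0, "az": -0.7, "hand": 0}, {"x": 0, "y": 0, "z": -0.002, "ax": 0, "ay": 0, "az": -0.8, "hand": 0}, {"x": 0, "y": 0, "z": -0.0023, "ax": 0, "ay": 0, "az": -0.9, "hand": 0}, {"x": 0, "y": 0, "z": -0.0025, "ax": 0, "ay": 0, "az": -1.0, "hand": 0}, {"x": 0, "y": 0, "z": -0.0028, "ax": 0, "ay": 0, "az": -1.1, "hand": 0}]}}

```text
clock: 15.83
tcp_pos: [0.5046, 0.0208, 0.1297]
orientation: [0.0, 0.906, 0.424, 0.0]
wrist_force: [1.2, -0.6, -1.3]
finger_gap: 0.0145
```

```bash
python3 -c "
from h import *
st()"
```

```text
t 15.83 p [0.5046 0.0208 0.1297] yawx 0.876 tz [ 0.001 -0.001 -1.   ] F [ 1.18 -0.6  -1.28] M [-0.062 -0.227 -0.032] gap 0.0145 q [-0.118  0.234 -0.317  1.019 -0.     0.577]
```

{"op": "carry_out", "data": {"plan": [{"x": 0, "y": 0, "z": -0.0003, "ax": 0, "ay": 0, "az": -0.1, "hand": 0}, {"x": 0, "y": 0, "z": -0.0005, "ax": 0, "ay": 0, "az": -0.2, "hand": 0}, {"x": 0, "y": 0, "z": -0.0008, "ax": 0, "ay": 0, "az": -0.3, "hand": 0}, {"x": 0, "y": 0, "z": -0.001, "ax": 0, "ay": 0, "az": -0.4, "hand": 0}, {"x": 0, "y": 0, "z": -0.0013, "ax": 0, "ay": 0, "az": -0.5, "hand": 0}, {"x": 0, "y": 0, "z": -0.0014, "ax": 0, "ay": 0, "az": -0.54, "hand": 0}, {"x": 0, "y": 0, "z": -0.0014, "ax": 0, "ay": 0, "az": -0.54, "hand": 0}]}}

```text
clock: 16.42
tcp_pos: [0.5047, 0.0209, 0.131]
orientation: [0.0, 0.759, 0.651, 0.0]
wrist_force: [0.0, -0.1, 0.9]
finger_gap: 0.0147
```

```bash
python3 -c "
from h import *
st()"
```

```text
t 16.42 p [0.5047 0.0209 0.131 ] yawx 1.418 tz [ 0.001 -0.    -1.   ] F [ 0.   -0.14  0.88] M [-0.046  0.048 -0.012] gap 0.0147 q [-0.118  0.233 -0.315  1.022  0.     0.035]
```

Backed off 1.648 rad, of which about 0.05–0.1 rad takes up the wind-up. I release and rise.

{"op": "carry_out", "data": {"plan": [{"x": 0, "y": 0, "z": 0, "ax": 0, "ay": 0, "az": 0, "hand": 0.2}, {"x": 0, "y": 0, "z": 0, "ax": 0, "ay": 0, "az": 0, "hand": 0.4}, {"x": 0, "y": 0, "z": 0, "ax": 0, "ay": 0, "az": 0, "hand": 0.5}, {"x": 0, "y": 0, "z": 0, "ax": 0, "ay": 0, "az": 0, "hand": 0.6}, {"x": 0, "y": 0, "z": -0.02, "ax": 0, "ay": 0, "az": 0, "hand": 0.7}, {"x": 0, "y": 0, "z": -0.06, "ax": 0, "ay": 0, "az": 0, "hand": 0.8}, {"x": 0, "y": 0, "z": -0.1, "ax": 0, "ay": 0, "az": 0, "hand": 1}, {"x": 0, "y": 0, "z": -0.13, "ax": 0, "ay": 0, "az": 0, "hand": 1}, {"x": 0, "y": 0, "z": -0.15, "ax": 0, "ay": 0, "az": 0, "hand": 1}, {"x": 0, "y": 0, "z": -0.15, "ax": 0, "ay": 0, "az": 0, "hand": 1}]}}

```text
clock: 17.25
tcp_pos: [0.5068, 0.0207, 0.2862]
orientation: [0.003, 0.759, 0.651, 0.003]
wrist_force: [0.4, -0.0, 0.8]
finger_gap: 0.0855
```

```bash
python3 c.py s25; python3 - <<'E'
from h import *
im=viewer.read_camera('wrist'); cv2.imwrite('pics/w25.png',im[:,:,::-1])
im=viewer.read_camera('scene'); cv2.imwrite('pics/s25f.png',im[:,:,::-1])
E
```

```text
t 17.25 p [0.5068 0.0207 0.2862] yawx 1.418 tz [ 0.009 -0.001 -1.   ] F [ 0.38 -0.    0.76] M [-0.043  0.001 -0.043] gap 0.0855 q [-0.118  0.162 -0.016  1.383  0.     0.035]
green px 28 (np.float64(294.32142857142856), np.float64(247.10714285714286))
```

View pics/s25.png

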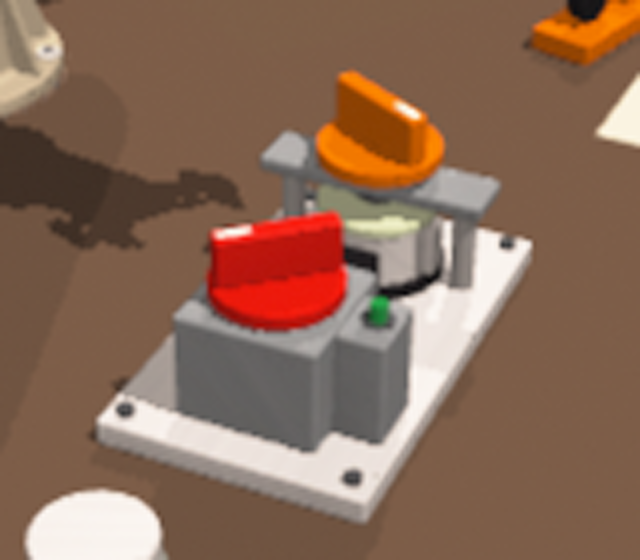

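View pics/w25.png

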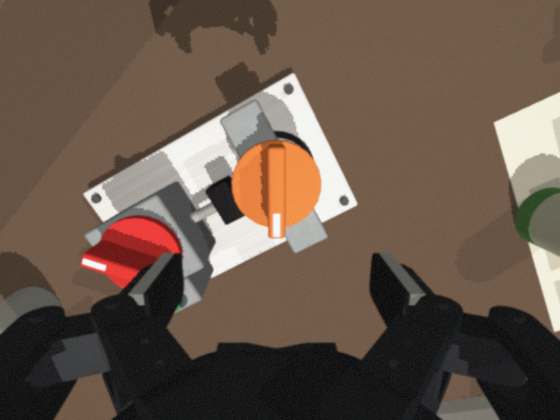

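View pics/s25f.png

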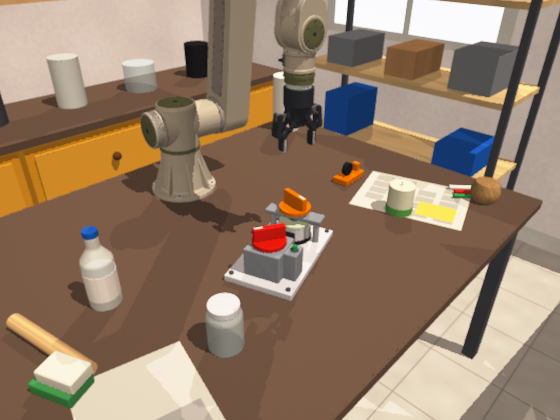

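In the wrist view the orange bar still lies along the tool's y axis, so it has not moved since I let go. The pin is up at scene (294,247) and the bystanders are where they were. I hand in.

```bash
python3 -c "
from workcell import env
print(env.hand_in())"
```

```text
the job is handed in; nothing more can be done
None
```

I finished both jobs in the order asked and handed in at about 17.5 s of robot time, with the gripper clear of everything.

- **Red clamp knob:** I turned it about 1.97 rad clockwise in one grip. The pin sank while the knob climbed the detent, then sprang up as it dropped into the notch. After I let go, and again at the end, the pin's image was unchanged and fits a rise of about 12 mm.
- **Orange lid screw:** I turned it about 1.83 rad clockwise. The torque rose at about 2 N m/rad over the last 0.3 rad and reached 0.63 N m, so the foot is firmly down on the lid. I then backed it off 1.65 rad from that deepest point and released it.
- **Quarter turn:** 1.65 rad is about 94° from the deepest point. Because the screw was pressed about 0.3 rad past first contact, it is only about 77° from where the foot first touched the lid. I chose this as a compromise between the two readings.
- **Other things on the bench:** The bottle, jar, candle and dispenser look unmoved in the last pictures. The wrist force readings stayed below about 10 N.

**Disagreements between checks:**
- The top and wrist cameras differed by about 3 mm on the knob positions, so I used a value in between for the red knob and mainly the wrist camera for the orange.
- The torque readings were noisy by about 0.1 N m in free turning, so I judged the click mainly by the pin.
- I did not measure the gap between foot and lid from a picture; I inferred it from the angles and torque.

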